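Put the round stamp away in the roll-top bin

TASK

The packing shift is over: stand the round-knobbed wooden stamp upright on the floor of the open roll-top bin, then roll the slatted cover forward and down along its track until it is fully shut.

Things in the scene. Friction and masses are not known exactly. Their poses are not given: they have to be found in the camera images.
- stamp_center (a point): Centre, half-way up, of the turned round hand stamp standing loose on the table, z up: plain wood, 100 mm tall, 0.15 kg. Round foot 52 mm wide, waist 18 mm at 55 mm height, round grip knob 34 mm wide at 80 mm height (30 mm above this point). Not wanted: the block-shaped stamp (72 x 46 x 65 mm) and paper ring (84 mm wide, 48 high) beside it; the three swap places.
- bin: Fixed grey roll-top bin. Origin: centre of its underside, on the table; x from front to back (front towards the robot), z up. Inside 250 mm wide in y; round side cheeks of radius 158 mm. Floor top at z = 12 mm, front wall 70 mm high, inner face x = -145 mm. Cover: arc of radius 150 mm about an axis along y at x = 0, z = 70 mm. A hood roofs x > 0; when open, it is clear above x = -145 to -20 mm.
- cover (a joint): Turn of the slatted wooden cover about the bin's axis, rad: 0 = fully shut (end stop), 1.57 = fully rolled back over the hood (end stop). It starts rolled back (about 1.4 to 1.57); rolling it forward and down lowers the value. It stays where it is left and takes about 2 to 6 N at the lift rail to roll.
- cover_rail (a point): Middle of the outer edge of the dark lift rail, a flat strip on the cover: 140 mm long in the bin's y, 10 mm thick, standing out 30 mm radially (edge 180 mm from the axis). At cover value q it points q + 0.175 rad up from the bin's -x: about upright when open, forward and nearly level when shut. To close, push its back face, which becomes its upper face.
There are look-alikes about, which are no part of the job. Leave any green or red look-alike of the part that bears stamp_center alone.

How it is judged (in metres and radians):
On the way, in this order (a step that is already met when the one before it is completed fails the run):
1. the round stamp stands in the bin (x of stamp_center in the frame of bin between -0.145 and 0.14 m and y of stamp_center in the frame of bin between -0.125 and 0.125 m and height (world z) of stamp_center below 0.075 m and angle between stamp_center's own z axis and vertical below 0.25 rad), for 0.2 s.
2. the cover is rolled shut (value of joint cover below 0.1 rad), for 0.2 s.
At the end, for the whole second after the job is handed in: The round stamp stands upright (within 14 degrees) on the bin's floor and the cover is shut to within 0.1 rad (18 mm at the lift rail's edge) (all of step 1 and value of joint cover below 0.1 rad); the robot touches nothing.
It also fails if it takes over 56 s, if anything falls off the work surface, if the arm or the gripper's body presses on something with over 40 N, if the wrist force passes 120 N, or if a joint passes its speed limit or range.

ROBOT

A 6-joint arm with a two-finger parallel gripper is mounted at the origin on the work surface. World frame = base frame: x ahead of the robot, y to its left, z up, the work surface at z = 0. Lengths are in mm, angles in rad, forces in N, time in s.
With the tool pointing down it reaches from about 350 to 875 mm from the base axis. Payload 4.2 kg.
Tool frame: the origin (TCP) lies on the mounting face of the last link; the fingertips stand 173 mm ahead of it and the grasp point (between the pads) lies 155 mm ahead of it (tcp_to_grasp is the distance from the TCP to the grasp point, in mm); z points along the fingers, y is the direction in which the jaws open and shut (so a half turn about z gives the same grasp; the last joint's range is limited). The gripper opens to 85 mm and grips with 20 to 120 N. Pads are 22 mm wide; open, the fingers measure 114 mm over their backs; the gripper's body (76 mm by 85 mm) begins 54 mm behind the grasp point. The pads swing forward as they close: fully open they stand 13 mm farther back than shut.
Start: joints at [1.528, 0.385, 0.008, 0, -1.194, -0.259], TCP at [185.742, 596.741, 404.712] pointing down, gripper open.
Joint ranges: [-3.14, 3.14], [-1.21, 2.06], [-1.07, 1.41], [-3.16, 2.05], [-2.99, -0.16], [-3.1, 3.1]. Speed limits (rad/s): [2.79, 2.79, 3.14, 3.14, 3.14, 3.14].

INTERFACE

Orientations are given as a unit quaternion [x, y, z, w].
In Python, from bench import * gives the robot as it stands. The module is installed in compiled form; this text tells all that it offers.
- The arm moves only by the tool apply_moves, never from a script. Its arguments are lists of equal length, an entry for each row: "fingers": the closure, from 0 (fully open) to 1 (shut); "dp": the shift along the world's x, y, z in cm, a list of three; "yaw": the turn about the world's z in degrees. A call has 1 to 10 rows; each row is the pose to reach, as a shift and turn from the pose measured when the call began; what a row does not reach only later rows make up. A row lasts 1/10 s, in which the tool goes at most 50 mm and 8.59 degrees, less where a joint would pass 70% of its speed; a pose out of reach is approached as far as the arm can. A call with a gripper value outside its range is refused whole. The fingers move at their own pace and stop on an object; the grip force is fixed at half the most. Time passes only in rows, so rows that repeat a pose let the fingers close. It gives the time, the measured TCP pose, the force and the opening at its end, in the units of the state.
- read_state(): the state, without advancing time (a new reading comes with each control period).
- get_image(name): name is "scene" or "side" or "wrist"; returns a dict with "color" (420x560x3 uint8, blue, green, red), "mtx" (3x3 intrinsics, pixels), "camera_from_world" (4x4, takes a point from world to camera coordinates); the wrist camera has in their place "tool_from_camera" (4x4, takes a point from camera to tool coordinates, whose origin is the TCP and whose axes are the flange's). Camera axes: x right, y down, z forward; pixel columns grow to the right and rows downward; lengths in mm; the calibration is good to about 2 mm. A picture is of the moment at which its call begins: read the wrist's pose just before it. There is no depth.
- job_done(): hands the job in, once; it reports no verdict.
The state is a dict: "clock": time; "joints": joint angles; "joint_vel": joint speeds; "joint_efforts": joint torques, N m; "position": TCP position; "ee_rot": TCP orientation; "contact_force": force on the tool from outside, world axes, zero at the start; "wrist_torque": the same for the moment, N m; "gripper_width": finger opening in mm.
Only numpy, scipy, OpenCV 4.12 (cv2) and the standard library are available. Lean on these libraries where they do the work, as an engineer would, in place of code of your own. Each camera call takes 0.05 s, during which the arm holds its last target. There are 200 camera calls.

## Working session

There is one attempt and no reset: what is moved stays moved. The work goes in short steps, Python scripts to look and compute and a tool call to move; the robot and the scene stay as the last step left them, time stands still between calls to the robot, and variables do not carry over. Pictures are saved under pics/ and viewed, about 8 in all and at most 12, crops included, and the job is handed in when it is done.

Besides the shell and the picture viewer there is one more tool, called after ">>>" by a JSON object that holds its "op" and its "data", one argument or row to a line. apply_moves: Moves the arm, as the interface text tells. Its arguments: {"type":"object","properties":{"fingers":{"type":"array","items":{"type":"number"}},"dp":{"type":"array","items":{"type":"array","items":{"type":"number"}}},"yaw":{"type":"array","items":{"type":"number"}}},"required":["fingers","dp","yaw"]}

```bash
mkdir -p pics; cat > h.py <<'E'
from bench import *
import numpy as np, cv2
from scipy.spatial.transform import Rotation as R
def cam(name):
    s=read_state(); g=get_image(name)
    if name=="wrist":
        T=np.eye(4);T[:3,:3]=R.from_quat(s["ee_rot"]).as_matrix();T[:3,3]=s["position"]
        W=T@np.array(g["tool_from_camera"])
    else: W=np.linalg.inv(np.array(g["camera_from_world"]))
    return g["color"],np.array(g["mtx"]),W
def ray(K,W,u,v):
    d=W[:3,:3]@np.linalg.inv(K)@[u,v,1]; return W[:3,3],d/np.linalg.norm(d)
def onz(K,W,u,v,z):
    o,d=ray(K,W,u,v); return o+d*(z-o[2])/d[2]
def proj(K,W,p):
    q=np.linalg.inv(W)@np.append(p,1); q=K@q[:3]; return q[:2]/q[2]
def tri(a,b):
    A=np.zeros((3,3));y=np.zeros(3)
    for o,d in (a,b):
        P=np.eye(3)-np.outer(d,d);A+=P;y+=P@o
    return np.linalg.solve(A,y)
E
python3 - <<'E'
from h import *
s=read_state();print(s)
ims=[]
for n in("scene","side","wrist"):
    c,K,W=cam(n);np.savez(n+"0.npz",c=c,K=K,W=W);cv2.imwrite(f"pics/{n}0.png",c);print(n,K.round(1).tolist(),W.round(2).tolist())
E
```

```text
{'clock': 0.0, 'joints': array([ 1.52760252e+00,  3.85559882e-01,  6.59827829e-03, -5.28747550e-04,
       -1.19398711e+00, -2.58592334e-01]), 'joint_vel': array([-4.93778449e-04, -2.00669815e-05, -1.63375979e-03,  1.14245358e-03,
       -4.79378441e-04, -1.50554468e-04]), 'joint_efforts': array([-6.01189004e-05, -3.92287445e+01,  1.88394374e+01,  4.18610260e+00,
       -4.71058287e-03, -2.58818513e-07]), 'position': array([185.67171429, 596.55968839, 403.60395678]), 'ee_rot': array([ 9.88621955e-01, -1.50417456e-01, -1.28616219e-04,  1.09637238e-03]), 'contact_force': array([ 0.09126274, -0.37562658, -0.64898537]), 'wrist_torque': array([ 0.00057192, -0.00503921, -0.00155395]), 'gripper_width': 85.34956005201047}
scene [[501.4, 0.0, 267.7], [0.0, 501.4, 214.6], [0.0, 0.0, 1.0]] [[0.94, 0.31, -0.11, 694.97], [0.33, -0.9, 0.3, -378.62], [-0.01, -0.32, -0.95, 998.79], [0.0, 0.0, 0.0, 1.0]]
side [[454.6, 0.0, 275.4], [0.0, 454.6, 209.1], [0.0, 0.0, 1.0]] [[0.03, -0.94, 0.33, 302.87], [-1.0, -0.03, 0.0, -75.4], [0.0, -0.33, -0.94, 854.13], [0.0, 0.0, 0.0, 1.0]]
wrist [[348.1, 0.0, 279.6], [0.0, 348.1, 211.8], [0.0, 0.0, 1.0]] [[-0.3, -0.91, -0.3, 262.68], [-0.95, 0.28, 0.09, 572.03], [0.0, 0.31, -0.95, 372.9], [0.0, 0.0, 0.0, 1.0]]
```

View pics/scene0.png

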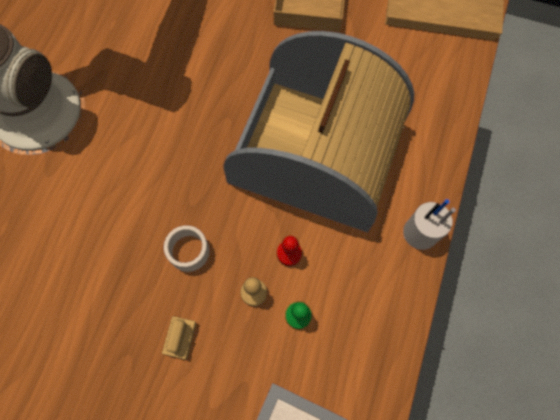

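View pics/side0.png

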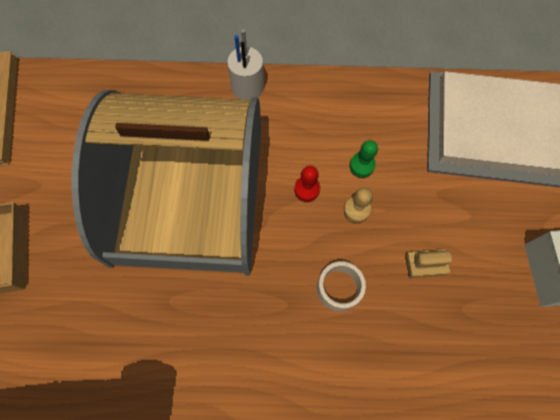

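The scene view shows the wooden stamp knob at (252,287), between red (290,245) and green (299,312); the bin is at the top with its rail from (347,62) to (321,130). In the side view the knob is at (363,196), the rail runs from (117,127) to (209,132), and the bin front wall is at row ~262.

```bash
python3 - <<'E'
from h import *
D={n:np.load(n+"0.npz") for n in("scene","side")}
def r(n,u,v): return ray(D[n]["K"],D[n]["W"],u,v)
for nm,a,b in (("knob",(252,287),(363,196)),("red",(291,243),(310,175)),("green",(300,311),(369,149)),
  ("railL",(347,62),(117,125)),("railR",(322,128),(209,130))):
    print(nm,tri(r("scene",*a),r("side",*b)).round(1), onz(D["scene"]["K"],D["scene"]["W"],*a,80).round(1),onz(D["side"]["K"],D["side"]["W"],*b,80).round(1))
big=[]
c=D["side"]["c"][70:290,60:280];cv2.imwrite("pics/a.png",np.hstack([cv2.resize(c,(400,400),interpolation=2),cv2.resize(D["scene"]["c"][20:240,215:435],(400,400),interpolation=2)]))
E
```

```text
knob [ 606.3 -231.7   78.8] [ 606.1 -232.4   80. ] [ 606.3 -230.9   80. ]
red [ 646.3 -131.8   81.5] [ 647.6 -129.2   80. ] [ 645.2 -134.    80. ]
green [ 702.9 -245.5   79.4] [ 703.2 -245.2   80. ] [ 702.3 -245.8   80. ]
railL [645.7 171.1 246. ] [634.8 292.3  80. ] [739.3 238.4  80. ]
railR [642.2  32.  245.4] [631.  123.1  80. ] [733.8  60.4  80. ]
```

View pics/a.png

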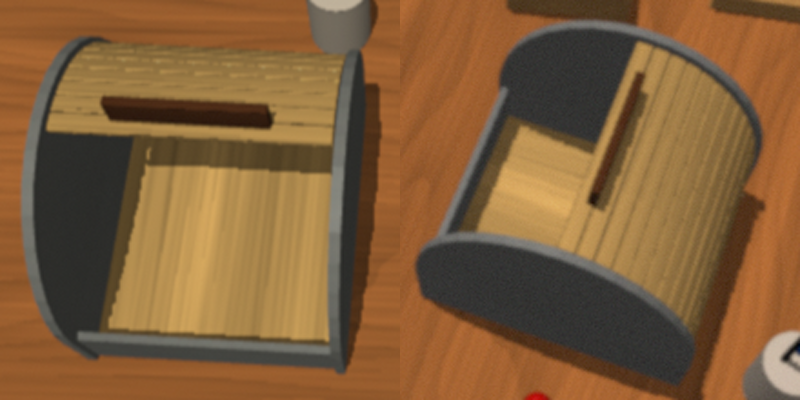

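View pics/wrist0.png

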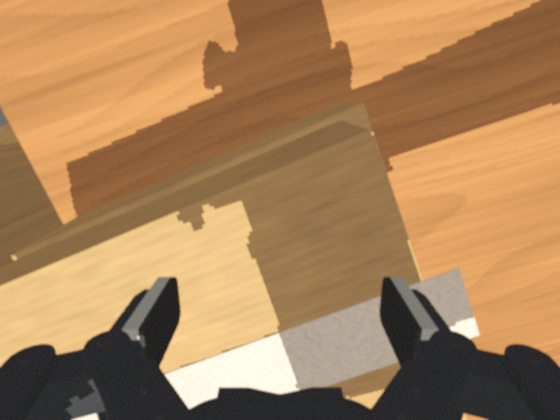

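The crop shows the front wall's inner top edge in the side view from about (104,254) to (241,260), and in the scene view from (273,71) to (237,151). The wrist view only shows another tray.

```bash
python3 - <<'E'
from h import *
D={n:np.load(n+"0.npz") for n in("scene","side")}
def z(n,u,v,h): return onz(D[n]["K"],D[n]["W"],u,v,h).round(1)[:2]
def cp(i,u,v): return (60+u/1.818,70+v/1.818) if i=="side" else (215+(u-400)/1.818,20+v/1.818)
for nm,i,u,v,h in [("in L","side",80,333,70),("in R","side",330,345,70),("out L","side",80,354,70),("out R","side",335,368,70),
 ("in L","scene",507,92,70),("in R","scene",445,238,70),("out L","scene",500,92,70),("out R","scene",438,236,70),
 ("floor fl","side",105,330,12),("floor fr","side",328,341,12)]:
    print(nm,i,z(i,*cp(i,u,v),h))
# cover front edge at angle q above -x, radius150; cheek top silhouettes
def sh(u,v,h): return z("side",*cp("side",u,v),h)
print("cover edge",sh(48,131,220),sh(332,144,220), "cheek top",sh(95,37,228),sh(350,55,228))
E
```

```text
in L side [488.5 228.6]
in R side [483.6 -14.6]
out L side [467.8 225.4]
out R side [461.2 -20.6]
in L scene [490.9 227.6]
in R scene [487.1  24.1]
out L scene [483.  224.9]
out R scene [478.8  23.9]
floor fl side [506.2 225.5]
floor fr side [501.1  -7.8]
cover edge [628.9 224.9] [623.8 -18.8] cheek top [718.5 195.1] [707.  -30.8]
```

>>> {"op": "apply_moves", "data": {
  "fingers": [0, 0, 0, 0, 0, 0, 0, 0, 0, 0],
  "dp": [
    [2, -4, 1],
    [4, -8, 2],
    [6, -12, 3],
    [8, -16, 4],
    [10, -20, 5],
    [12, -24, 6],
    [14, -28, 6],
    [16, -32, 6],
    [18, -36, 6],
    [20, -40, 6]
  ],
  "yaw": [1.7, 3.4, 5.1, 6.8, 8.5, 10.2, 12, 14, 15.5, 17.3]
}}

```text
clock: 1.15
position: [385.9, 194.7, 463.9]
ee_rot: [1.0, 0.001, 0.0, 0.001]
contact_force: [2.4, 0.2, -0.7]
gripper_width: 85.8
```

>>> {"op": "apply_moves", "data": {
  "fingers": [0, 0, 0, 0, 0, 0, 0, 0, 0, 0],
  "dp": [
    [2, -4, 0],
    [4, -8, 0],
    [6, -12, 0],
    [8, -16, 0],
    [10, -20, 0],
    [12, -24, 0],
    [14, -28, 0],
    [16, -32, 0],
    [18, -36, 0],
    [20, -40, 0]
  ],
  "yaw": [0, 0, 0, 0, 0, 0, 0, 0, 0, 0]
}}

```text
clock: 2.15
position: [586.4, -207.1, 463.5]
ee_rot: [1.0, 0.001, -0.0, 0.001]
contact_force: [0.7, 0.3, 0.6]
gripper_width: 85.0
```

>>> {"op": "apply_moves", "data": {
  "fingers": [0, 0, 0, 0],
  "dp": [
    [2, -2.4, -3],
    [2, -2.4, -7.5],
    [2, -2.4, -12],
    [2, -2.4, -12]
  ],
  "yaw": [0, 0, 0, 0]
}}

```text
clock: 2.55
position: [604.4, -231.0, 335.4]
ee_rot: [1.0, -0.0, -0.008, -0.002]
contact_force: [-0.2, 0.1, -0.5]
gripper_width: 85.5
```

```bash
python3 - <<'E'
from h import *
c,K,W=cam("wrist");np.savez("w1.npz",c=c,K=K,W=W)
s=read_state();print(s["position"],s["joints"].round(2))
p=proj(K,W,[606.3,-231.5,80]);print("expected knob",p, "foot",proj(K,W,[606.3,-231.5,0]))
d=c.copy();cv2.drawMarker(d,tuple(int(x) for x in p),(255,0,255),0,12);cv2.imwrite("pics/w1.png",d)
E
```

```text
[ 605.79489189 -231.20231138  340.28128062] [-0.12  0.47 -0.02  0.   -1.09  1.69]
expected knob [280.12364725 213.88242143] foot [280.28027452 184.40530006]
```

View pics/w1.png

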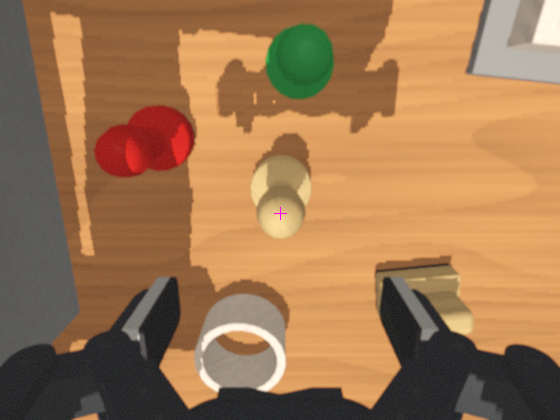

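The knob sits at (281,214), just where I predicted it, so I descend and grip.

>>> {"op": "apply_moves", "data": {
  "fingers": [0, 0, 0, 0, 1, 1, 1, 1, 1, 1],
  "dp": [
    [0, 0, -4],
    [0, 0, -8],
    [0, 0, -10.7],
    [0, 0, -10.7],
    [0, 0, -10.7],
    [0, 0, -10.7],
    [0, 0, -10.7],
    [0, 0, -10.7],
    [0, 0, -10.7],
    [0, 0, -10.7]
  ],
  "yaw": [0, 0, 0, 0, 0, 0, 0, 0, 0, 0]
}}

```text
clock: 3.6
position: [606.5, -231.2, 235.8]
ee_rot: [1.0, 0.001, -0.002, 0.001]
contact_force: [-0.5, 0.7, 5.7]
gripper_width: 30.6
```

>>> {"op": "apply_moves", "data": {
  "fingers": [1, 1, 1, 1, 1, 1],
  "dp": [
    [0, 0, 1],
    [0, 0, 3],
    [0, 0, 5],
    [0, 0, 7],
    [0, 0, 7],
    [0, 0, 7]
  ],
  "yaw": [0, 0, 0, 0, 0, 0]
}}

```text
clock: 4.2
position: [606.2, -231.1, 305.9]
ee_rot: [1.0, 0.001, -0.002, 0.0]
contact_force: [-0.3, -0.6, -1.4]
gripper_width: 30.8
```

```bash
python3 - <<'E'
from h import *
s=read_state();print(s["position"],s["gripper_width"],s["contact_force"])
c,K,W=cam("wrist");d,K2,W2=cam("side")
cv2.imwrite("pics/w2.png",np.hstack([cv2.resize(c[150:420,120:440],(400,338)),cv2.resize(d[100:269,260:460],(400,338),interpolation=2)]))
E
```

```text
[ 606.21536303 -231.11623898  305.91379792] 30.76319669879777 [-0.2722014  -0.56920912 -1.37649082]
```

View pics/w2.png

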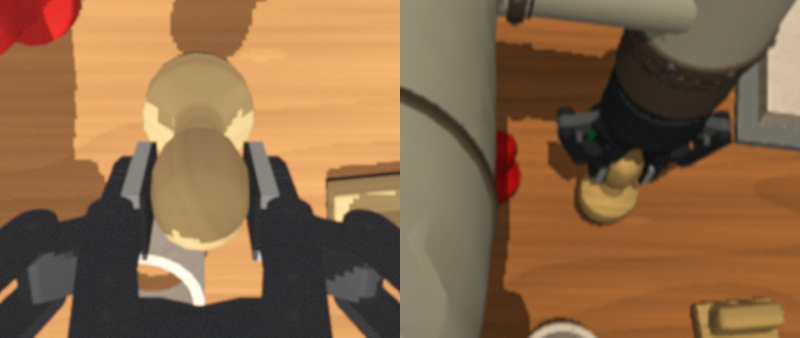

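>>> {"op": "apply_moves", "data": {
  "fingers": [1, 1, 1, 1, 1, 1, 1, 1, 1, 1],
  "dp": [
    [-1, 0, 3.5],
    [-2, 0, 7],
    [-3, 0, 10.5],
    [-4, 1, 14],
    [-5, 3, 17],
    [-6, 6, 19.5],
    [-6, 9.5, 20],
    [-6, 13, 20],
    [-6, 16.5, 20],
    [-6, 20, 20]
  ],
  "yaw": [0, 0, 0, 0, 0, 0, 0, 0, 0, 0]
}}

```text
clock: 5.3
position: [545.8, -29.7, 503.0]
ee_rot: [1.0, 0.001, -0.005, 0.0]
contact_force: [0.3, 1.2, -2.0]
gripper_width: 30.9
```

>>> {"op": "apply_moves", "data": {
  "fingers": [1, 1, 1, 1, 1, 1, 1],
  "dp": [
    [0, 3.5, 0],
    [0, 7, 0],
    [0, 10, 0],
    [0, 12.3, 0],
    [0, 13.3, 0],
    [0, 13.3, 0],
    [0, 13.3, 0]
  ],
  "yaw": [0, 0, 0, 0, 0, 0, 0]
}}

```text
clock: 6.0
position: [545.8, 102.9, 502.4]
ee_rot: [1.0, 0.001, -0.006, 0.001]
contact_force: [-0.3, 0.1, -0.8]
gripper_width: 30.8
```

```bash
python3 - <<'E'
from h import *
s=read_state();print(s["position"],s["gripper_width"],s["contact_force"],s["joints"].round(2))
c,K,W=cam("side");c2,K,W=cam("scene")
cv2.imwrite("pics/a3.png",np.hstack([cv2.resize(c[40:290,50:300],(400,400)),cv2.resize(c2[10:260,200:450],(400,400))]))
E
```

```text
[545.8320693  102.91289704 502.3704827 ] 30.820218258890293 [-0.2545845   0.11061653 -0.80831621] [ 0.48  0.21  0.01 -0.   -1.38  1.1 ]
```

View pics/a3.png

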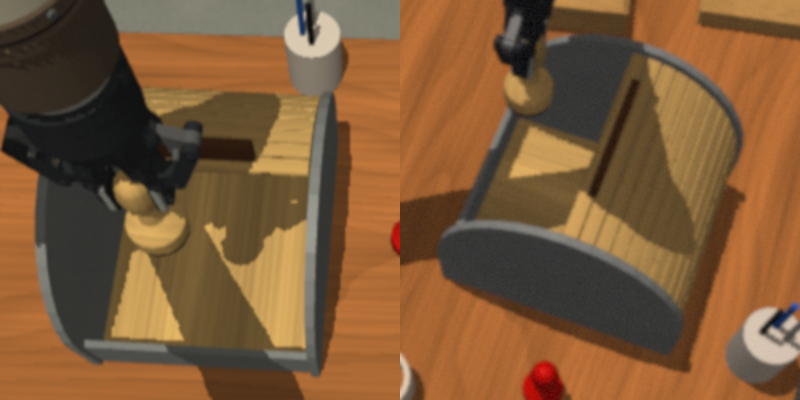

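The stamp hangs upright in the jaws over the opening, so I lower it.

>>> {"op": "apply_moves", "data": {
  "fingers": [1, 1, 1, 1, 1, 1, 1, 1, 1, 1],
  "dp": [
    [0, 0, -4],
    [0, 0, -8],
    [0, 0, -12],
    [0, 0, -16],
    [0, 0, -20],
    [0, 0, -23],
    [0, 0, -24.5],
    [0, 0, -25],
    [0, 0, -25],
    [0, 0, -25]
  ],
  "yaw": [0, 0, 0, 0, 0, 0, 0, 0, 0, 0]
}}

```text
clock: 7.1
position: [546.4, 102.2, 254.1]
ee_rot: [1.0, -0.0, -0.004, -0.0]
contact_force: [0.4, -0.0, -0.5]
gripper_width: 31.5
```

>>> {"op": "apply_moves", "data": {
  "fingers": [1, 1, 1],
  "dp": [
    [0, 0, -0.2],
    [0, 0, -0.3],
    [0, 0, -0.3]
  ],
  "yaw": [0, 0, 0]
}}

```text
clock: 7.4
position: [546.4, 102.2, 251.6]
ee_rot: [1.0, -0.0, -0.004, -0.0]
contact_force: [-0.3, 0.2, -1.3]
gripper_width: 30.8
```

>>> {"op": "apply_moves", "data": {
  "fingers": [1, 1, 1, 1],
  "dp": [
    [0, 0, -0.2],
    [0, 0, -0.3],
    [0, 0, -0.4],
    [0, 0, -0.4]
  ],
  "yaw": [0, 0, 0, 0]
}}

```text
clock: 7.8
position: [546.6, 102.3, 247.9]
ee_rot: [1.0, 0.0, -0.003, -0.0]
contact_force: [-1.4, 0.9, 1.4]
gripper_width: 31.1
```

>>> {"op": "apply_moves", "data": {
  "fingers": [1, 1, 0.4, 0, 0, 0, 0, 0],
  "dp": [
    [0, 0, -0.1],
    [0, 0, -0.1],
    [0, 0, -0.1],
    [0, 0, -0.1],
    [0, 0, -0.1],
    [0, 0, -0.1],
    [0, 0, -0.1],
    [0, 0, -0.1]
  ],
  "yaw": [0, 0, 0, 0, 0, 0, 0, 0]
}}

```text
clock: 8.6
position: [546.6, 102.3, 246.8]
ee_rot: [1.0, 0.0, -0.003, -0.0]
contact_force: [0.0, -1.0, -0.6]
gripper_width: 85.4
```

>>> {"op": "apply_moves", "data": {
  "fingers": [0, 0, 0, 0, 0, 0, 0, 0, 0, 0],
  "dp": [
    [0, 0, 2],
    [0, 0, 5],
    [0, 0, 9],
    [0, 0, 13],
    [0, 0, 17],
    [0, 0, 21],
    [0, 0, 25],
    [0, 0, 26],
    [0, 0, 26],
    [0, 0, 26]
  ],
  "yaw": [0, 0, 0, 0, 0, 0, 0, 0, 0, 0]
}}

```text
clock: 9.6
position: [546.3, 102.3, 505.2]
ee_rot: [1.0, 0.0, -0.005, -0.0]
contact_force: [0.1, 0.4, -0.7]
gripper_width: 85.3
```

```bash
python3 - <<'E'
from h import *
s=read_state();print(s["position"],s["gripper_width"],s["contact_force"],s["joints"].round(2))
c,K,W=cam("wrist");c2,K2,W2=cam("side")
print("stamp expected knob/foot",proj(K,W,[546.5,102,92]),proj(K,W,[546.5,102,12]))
np.savez("w3.npz",c=c,K=K,W=W)
cv2.imwrite("pics/a4.png",np.hstack([cv2.resize(c,(480,360)),cv2.resize(c2[40:290,50:270],(317,360))]))
E
```

```text
[546.29804045 102.32545066 505.22103563] 85.33898405861997 [ 0.06354976  0.3948068  -0.74658238] [ 0.48  0.21  0.02 -0.   -1.38  1.1 ]
stamp expected knob/foot [278.97417627 170.88910057] [279.07048502 158.44841826]
```

View pics/a4.png

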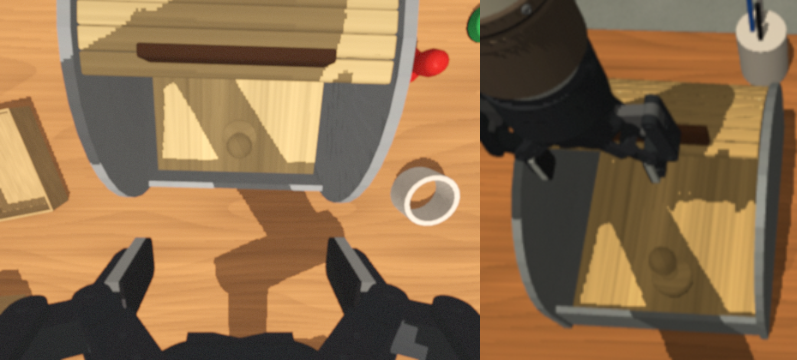

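The stamp stands upright on the floor, knob at (239,147), which matches the prediction. Next I work out the arc for pushing the rail with closed fingers.

```bash
python3 - <<'E'
import numpy as np
for a in [1.64,1.57,1.5,1.4,1.3,1.2,1.1,1.0,.9,.8,.7,.6,.5,.4,.3,.25,.2,.175]:
    C=168*np.array([-np.cos(a),np.sin(a)])+5*np.array([np.sin(a),np.cos(a)])
    print(a,np.round([(631.5+C[0]+11)/10,(70+C[1]+173)/10],1))
E
```

```text
1.64 [65.9 41. ]
1.57 [64.7 41.1]
1.5 [63.6 41.1]
1.4 [61.9 40.9]
1.3 [60.2 40.6]
1.2 [58.6 40.1]
1.1 [57.1 39.5]
1.0 [55.6 38.7]
0.9 [54.2 37.8]
0.8 [52.9 36.7]
0.7 [51.7 35.5]
0.6 [50.7 34.2]
0.5 [49.7 32.8]
0.4 [49.  31.3]
0.3 [48.3 29.7]
0.25 [48.1 28.9]
0.2 [47.9 28.1]
0.175 [47.8 27.7]
```

>>> {"op": "apply_moves", "data": {
  "fingers": [1, 1, 1, 1, 1, 1],
  "dp": [
    [3.5, 0, 0],
    [7, 0, 0],
    [10.5, 0, 0],
    [13.3, 0, 0],
    [13.3, 0, 0],
    [13.3, 0, 0]
  ],
  "yaw": [0, 0, 0, 0, 0, 0]
}}

```text
clock: 10.3
position: [680.1, 102.5, 501.7]
ee_rot: [1.0, -0.0, -0.008, 0.001]
contact_force: [-0.7, 0.4, -0.2]
gripper_width: 0.4
```

>>> {"op": "apply_moves", "data": {
  "fingers": [1, 1, 1, 1, 1],
  "dp": [
    [0, 0, -3],
    [0, 0, -6],
    [0, 0, -8.5],
    [0, 0, -9.4],
    [0, 0, -9.4]
  ],
  "yaw": [0, 0, 0, 0, 0]
}}

```text
clock: 10.8
position: [679.3, 102.5, 406.8]
ee_rot: [1.0, 0.0, -0.009, 0.002]
contact_force: [0.5, -0.2, -1.0]
gripper_width: -0.1
```

>>> {"op": "apply_moves", "data": {
  "fingers": [1, 1, 1, 1, 1, 1],
  "dp": [
    [-1, 0, 0.2],
    [-2, 0, 0.3],
    [-3, 0, 0.3],
    [-4, 0, 0.3],
    [-5.2, 0, 0.2],
    [-6, 0, 0.2]
  ],
  "yaw": [0, 0, 0, 0, 0, 0]
}}

```text
clock: 11.4
position: [618.7, 103.0, 410.4]
ee_rot: [1.0, 0.0, -0.006, 0.001]
contact_force: [4.8, 1.4, -2.6]
gripper_width: 0.0
```

```bash
python3 - <<'E'
from h import *
s=read_state();print(s["position"],s["contact_force"])
c,K,W=cam("side");c2,K2,W2=cam("scene")
cv2.imwrite("pics/a5.png",np.hstack([cv2.resize(c[40:290,50:300],(400,400)),cv2.resize(c2[10:260,200:450],(400,400))]))
E
```

```text
[618.72057441 103.02547172 410.38017663] [ 4.77038536  1.37014651 -2.64179098]
```

View pics/a5.png

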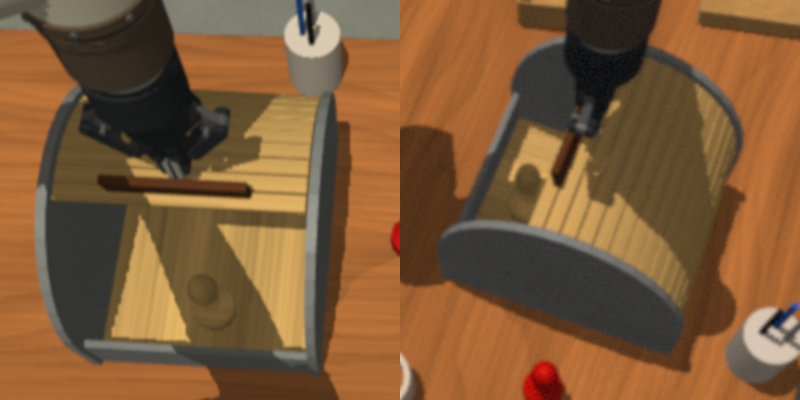

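The rail is moving forward under the fingertips with about 5 N, so I continue along the arc.

>>> {"op": "apply_moves", "data": {
  "fingers": [1, 1, 1, 1, 1, 1, 1],
  "dp": [
    [-1.7, 0, -0.4],
    [-3.3, 0, -0.9],
    [-4.8, 0, -1.5],
    [-6.3, 0, -2.3],
    [-7.7, 0, -3.2],
    [-9, 0, -4.3],
    [-9, 0, -4.3]
  ],
  "yaw": [0, 0, 0, 0, 0, 0, 0]
}}

```text
clock: 12.2
position: [526.7, 102.5, 366.8]
ee_rot: [1.0, 0.001, -0.01, 0.002]
contact_force: [0.1, -0.4, -0.3]
gripper_width: -0.0
```

>>> {"op": "apply_moves", "data": {
  "fingers": [1, 1, 1, 1, 1],
  "dp": [
    [-1.0, 0, -1.2],
    [-2.0, 0, -2.5],
    [-3.0, 0, -3.9],
    [-3.7, 0, -5.4],
    [-4.2, 0, -6.5]
  ],
  "yaw": [0, 0, 0, 0, 0]
}}

```text
clock: 12.7
position: [484.8, 102.5, 302.2]
ee_rot: [1.0, 0.001, -0.01, 0.002]
contact_force: [0.2, 1.3, 3.2]
gripper_width: -0.3
```

```bash
python3 - <<'E'
from h import *
s=read_state();print(s["position"],s["contact_force"])
c,K,W=cam("side");c2,K2,W2=cam("scene")
cv2.imwrite("pics/a6.png",np.hstack([cv2.resize(c[40:290,50:300],(400,400)),cv2.resize(c2[10:260,200:450],(400,400))]))
E
```

```text
[484.75628444 102.51666267 302.22821712] [0.1503974  1.3372968  3.20513045]
```

View pics/a6.png

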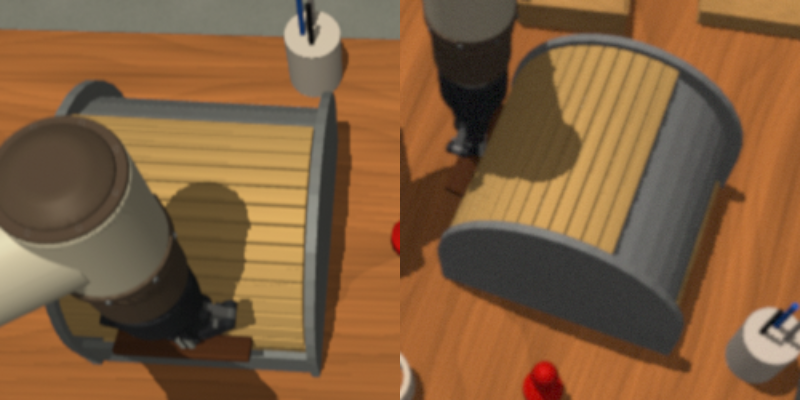

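The cover is nearly shut, with the rail low at the front edge. I push the rest in small steps and watch the force.

>>> {"op": "apply_moves", "data": {
  "fingers": [1, 1, 1, 1],
  "dp": [
    [-0.3, 0, -0.8],
    [-0.5, 0, -1.4],
    [-0.6, 0, -2.0],
    [-0.6, 0, -2.2]
  ],
  "yaw": [0, 0, 0, 0]
}}

```text
clock: 13.2
position: [477.6, 101.9, 278.3]
ee_rot: [1.0, 0.001, -0.013, 0.003]
contact_force: [-3.5, 1.0, 3.8]
gripper_width: -0.0
```

>>> {"op": "apply_moves", "data": {
  "fingers": [1, 1, 1],
  "dp": [
    [0, 0, -0.2],
    [0, 0, -0.3],
    [0, 0, -0.3]
  ],
  "yaw": [0, 0, 0]
}}

```text
clock: 13.5
position: [477.5, 102.0, 277.4]
ee_rot: [1.0, 0.001, -0.013, 0.004]
contact_force: [-7.1, 1.0, 18.0]
gripper_width: 0.1
```

The force jumped to 18 N at z = 277.4 mm, against 277 predicted for the end stop. I retreat upward.

>>> {"op": "apply_moves", "data": {
  "fingers": [1, 1, 1, 1, 1, 1, 1, 1],
  "dp": [
    [0, 0, 1],
    [0, 0, 4],
    [-1, 0, 8],
    [-2, 3, 12],
    [-3, 7, 15],
    [-4, 11, 17],
    [-4, 14, 17],
    [-4, 14, 17]
  ],
  "yaw": [0, 0, 0, 0, 0, 0, 0, 0]
}}

```text
clock: 14.3
position: [437.4, 244.8, 447.5]
ee_rot: [1.0, 0.003, -0.013, 0.003]
contact_force: [0.2, -0.4, 0.5]
gripper_width: 0.0
```

```bash
python3 - <<'E'
from h import *
s=read_state();print(s["position"],s["contact_force"])
c,K,W=cam("side");c2,K2,W2=cam("scene")
for y in(32,102,171):
    for q in(0,.1): 
        a=q+.175;print(y,q,proj(K,W,[631.5-180*np.cos(a),y,70+180*np.sin(a)]).round(1),proj(K2,W2,[631.5-180*np.cos(a),y,70+180*np.sin(a)]).round(1))
cv2.imwrite("pics/a7.png",np.hstack([cv2.resize(c[190:290,90:290],(400,200),interpolation=2),cv2.resize(c2[10:260,200:450],(400,200*2))[:200],]))
cv2.imwrite("pics/a7.png",np.hstack([cv2.resize(c[90:290,90:290],(400,400),interpolation=2),cv2.resize(c2[10:210,200:400],(400,400),interpolation=2)]))
E
```

```text
[437.37649089 244.80484808 447.45274509] [ 0.1704428  -0.42741494  0.47685054]
32 0 [211.5 271.9] [224.7 135.8]
32 0.1 [210.4 267.3] [225.8 132.2]
102 0 [169.8 270.7] [236.9 106.6]
102 0.1 [167.7 266.1] [238.2 102.6]
171 0 [128.6 269.5] [248.4  78.9]
171 0.1 [125.7 264.9] [249.9  74.5]
```

View pics/a7.png

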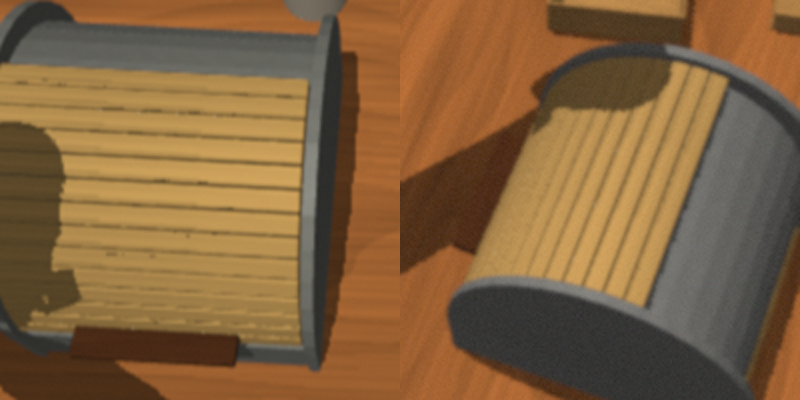

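The rail's outer edge is at about (208,273) in the side view, against (211.5,271.9) expected when shut (267 at q = 0.1). The arm touches nothing, so I hand in.

```bash
python3 -c "
from bench import *
print(job_done())"
```

```text
the job is handed in; nothing more can be done
None
```

I gripped the round wooden stamp by its knob and stood it on the bin floor. Then, with closed fingers, I pushed the lift rail down its arc until the cover hit its end stop, and handed the job in at about 14.4 s of the 56 s allowed.

- **Stamp:** after release, the wrist and side pictures showed it upright where I expected it, about 85 mm in front of the bin's centre. I could not see it again once the cover was shut. I expected the cover to clear its knob by about 38 mm, and the push showed only 3–5 N until the stop.
- **Cover:** the force rose to 18 N with the tool at 277.4 mm high, against 277 mm worked out for fully shut. In the last side view the rail's edge was at row 273, against 272 expected for shut and 267 at the 0.1 rad limit.
- **Arm:** it stood clear of everything at hand-in, with contact force under 1 N, which is within the reading noise.
- **Disagreement:** the gripper read about 31 mm on the 34 mm knob, so it may have held the knob slightly off its widest point. The grip did not slip.

No check failed, and I did not touch the red and green look-alikes.

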